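# Fit the lamp filter and hold a crystal in the spectroscope's light path

## Task

Get the gem spectroscope ready and show it the crystal: take the square filter out of its wooden stand, stand it upright in the slot of the lamp's open filter drawer, right down on the slot's floor, let go and push the drawer fully shut. Then pick up the crystal by its two frosted side faces only, the fingers never touching its polished windows, and hold it upright in the light path midway between the lamp's lens and the spectroscope's lens, so that the light goes squarely in through the middle of one window and out through the other. Finish while holding it there, still and clear of everything but the fingers; keep the crystal upright all the way and leave the other things on the bench where they are.

Things in the scene. Friction and masses are not known exactly. Their poses are not given: they have to be found in the camera images.
- gem_bench: gem spectroscope bench, fixed: an aluminium rail 415 mm long, 50 mm wide, up to 19 mm high, with, in line along its y: lamp house and filter chamber (+y), a free gap of 84 mm, spectroscope (-y). Origin on the bench top under the middle of the gap; x away from the robot (yaw varies some), y along the light path towards the lamp, z up. In the gap only the rail lies under the light path
- lamp_lens (a point): middle of the lit lens in the mouth of the lamp's black barrel (radius 18 mm), at y 42 mm of the gem bench, 90 mm above the bench top. Behind it the dark filter chamber (x -34..37, y 72..108 mm, open to -x for the drawer) and the grey lamp house (x -34..66, y 108..211 mm), both 138 mm high
- scope_lens (a point): middle of the front lens of the brass spectroscope (radius 14 to 18 mm, on a post), at y -42 mm of the gem bench, 90 mm above the bench top; its eyepiece ends at y -168 mm
- beam (a point): middle of the gap, on the light path: 90 mm above the gem bench's origin, axes as the gem bench. The light travels along y
- filter_drawer (a joint): the lamp's filter drawer, an aluminium slide. 0 = fully shut, grows up to 0.08 m as the drawer comes out along the gem bench's -x; starts 0.065 to 0.078 out. Moves freely against about 2 N of friction and stays where it is left; pushed shut it meets a firm stop
- drawer_slot (a point): middle of the slot's floor in the filter drawer; moves with it, axes as the gem bench; 68 mm above the bench top. The slot is 48 mm long (x) and 10 mm wide (y), open at the top; the filter stands in it in the x-z plane. Its sides are four corner guides that rise 30 mm above the floor, 18 mm over their outsides; between them each side is open
- drawer_knob (a point): outer end of the round black knob (16 mm across) on the drawer's front, the point to push to +x; moves with the drawer, 100 mm above the bench top. It stands 14 mm out from the front plate (36 mm wide, z 58 to 136 mm). With the drawer shut it lies 58 mm to the -x side of the slot's shut place, 24 mm in front of the chamber
- filter_stand: low wooden stand, fixed, 70 (x) x 74 (y, -24 to 50) x 24 mm high; its slot, 48 x 10 mm along x, floor 6 mm above the bench top, holds the square filter. Origin on the bench top under the slot's middle. A second slot at y 33 mm holds a round filter that stays there (top 35 mm above the bench top)
- filter: square glass filter in a plain steel mount, standing upright: 44 (x) x 6 (y) x 44 (z) mm, with a tab on the middle of its top edge, 16 (x) x 8 (y) x 16 (z) mm, 60 mm high over all; about 40 g. Origin at the middle of its lower edge, z up; y is its thickness, across which the tab is gripped; either side may face the lamp
- stone_pad: square cork pad, fixed, 80 x 80 x 6 mm, on which the crystal stands; origin under its middle
- crystal: sawn block of clear crystal standing upright, 20 (x) x 30 (y) x 52 (z) mm, about 70 g. The two frosted (white, matt) faces look to its own +x and -x, 20 mm apart: grip these. The two polished windows, 15 mm wide and 44 mm high, look to its +y and -y, 30 mm apart, and must not be touched. Origin at the middle of its underside, z up; either window may face the lamp
- crystal_mid (a point): middle of the crystal, 26 mm above its underside, level with the middle of both windows
- graver: bystander: a short hand graver lying on its side: turned wooden handle 25 mm thick, square steel tool, 110 mm long
- wax: bystander: a yellowish lump of wax, 40 x 26 x 18 mm
- silver_ring: bystander: a plain silver finger ring lying flat, 23 mm across, 7 mm high
- loupe: bystander: a steel loupe, 28 mm round and 20 mm high, with a flat black grip 40 mm long
- ring_mandrel: bystander: a tapered dark steel ring stick lying on its side, 320 mm long, 29 mm thick
- hammer: bystander: a hammer with a wooden handle, 240 mm long, about 26 mm high
- phone: bystander: a black phone lying flat, 72 x 146 x 9 mm
- bench_block: bystander: a square steel bench block on a black rubber foot, 100 x 100 x 48 mm

How it is judged:
On the way, in this order (a step that is already met when the one before it is completed fails the run):
1. the filter stands let go on the floor of the open drawer's slot (x of filter in the frame of drawer_slot between -0.0045 and 0.0045 m and y of filter in the frame of drawer_slot between -0.0045 and 0.0045 m and z of filter in the frame of drawer_slot between -0.003 and 0.004 m and angle between filter's own z axis and vertical below 0.2 rad and contact force between the fingers and filter below 0.05 N and value of joint filter_drawer above 0.03 m), for 0.2 s.
2. the drawer is fully shut with the filter in its slot (x of filter in the frame of drawer_slot between -0.0045 and 0.0045 m and y of filter in the frame of drawer_slot between -0.0045 and 0.0045 m and z of filter in the frame of drawer_slot between -0.003 and 0.004 m and angle between filter's own z axis and vertical below 0.2 rad and contact force between the fingers and filter below 0.05 N and value of joint filter_drawer below 0.003 m), for 0.2 s.
3. the crystal is lifted clear in the fingers (contact force between the fingers and crystal above 2 N and contact force between crystal and gem_bench below 0.05 N and contact force between crystal and stone_pad below 0.05 N and contact force between crystal and filter_stand below 0.05 N and height (world z) of crystal above 0.025 m), for 0.2 s.
At the end, for the whole second after the job is handed in: filter let go in the slot, within 4.5 mm of its middle and 4 mm of its floor, upright within 0.2 rad; drawer within 3 mm of shut; crystal held only by the fingers, its middle within 5 mm across, 8 mm in height, 22 mm along the light of the gap's middle, square and upright within 0.14 rad, still (all of step 2 and contact force between the fingers and crystal above 2 N and contact force between crystal and gem_bench below 0.05 N and contact force between crystal and stone_pad below 0.05 N and contact force between crystal and filter_stand below 0.05 N and x of crystal_mid in the frame of beam between -0.005 and 0.005 m and z of crystal_mid in the frame of beam between -0.008 and 0.008 m and y of crystal_mid in the frame of beam between -0.022 and 0.022 m and angle between the y axis of crystal and the y axis of beam, either way round below 0.14 rad and angle between crystal's own z axis and vertical below 0.14 rad and linear speed of crystal below 0.02 m/s); the arm keeps its last pose, push and grip.
It fails at once if the fingers touch a polished window of the crystal (contact force between the fingers and crystal_c1 above 0.3 N).
It fails at once if the crystal is tipped over (more than 0.5 rad) (angle between crystal's own z axis and vertical above 0.5 rad).
It fails at once if a bystander is moved more than 20 mm (distance of any of graver, wax, silver_ring, loupe, ring_mandrel, hammer, phone, bench_block from where it was at the start of the episode above 0.02 m).
It also fails if it takes over 67 s, if anything falls off the work surface, if the arm or the gripper's body presses on something with over 40 N, if the wrist force passes 120 N, or if a joint passes its speed limit or range.

## Robot

A 6-joint arm with a two-finger parallel gripper is mounted at the origin on the work surface. World frame = base frame: x ahead of the robot, y to its left, z up, the work surface at z = 0. Lengths are in m, angles in rad, forces in N, time in s.
With the tool pointing down it reaches from about 0.3 to 0.75 m from the base axis. Payload 8.5 kg.
Tool frame: the origin (TCP) lies on the centre line of the jaws, within the pads' length; the fingertips stand 22 mm ahead of it and the grasp point (between the pads) lies 3 mm ahead of it; z points along the fingers, y is the line along which they close (so a half turn about z gives the same grasp; the last joint's range is limited). The gripper opens to 88 mm and grips with 3 to 60 N. Pads are 18 mm wide; open, the fingers measure 123 mm over their backs; the gripper's body (75 mm by 187 mm) begins 45 mm behind the grasp point.
Start: joints at [0.914, 0.381, 1.297, -0, 1.464, -0.215], TCP at [0.235, 0.497, 0.261] pointing down, gripper open.
Joint ranges: [-3.11, 3.11], [-0.89, 2.33], [0.22, 2.48], [-1.42, 4.56], [0.17, 2.85], [-2.88, 2.88]. Speed limits (rad/s): [2.39, 2.39, 3.14, 3.14, 3.14, 3.14].

## Interface

Orientations are given as a unit quaternion [w, x, y, z].
In Python, from cell import sensors, imaging, job gives the robot as it stands.
- The arm moves only by the shell command python3 -m handwheel 'ROWS' [FORCE]. ROWS is JSON, a list of rows, each an object with "travel": the shift along the tool's x, y, z in cm, a list of three; "turn": the turn about the tool's z in rad; "jaw": the opening in per cent of the stroke, from 0 (shut) to 100 (fully open). A call has 1 to 8 rows; each row shifts and turns the commanded pose from where the row before left it, along the tool's axes as they then stand; what a row does not reach is not made up. A row lasts 1/12 s, in which the tool goes at most 41.7 mm and 7.16 degrees, less where a joint would pass 70% of its speed; a pose out of reach is approached as far as the arm can. A call is refused whole if a number of a shift passes 4.17 or a number of a turn 0.125, either way. A call with a gripper value outside its range is refused whole. The fingers move at their own pace and stop on an object; FORCE is the grip in N (left out, the last holds). Time passes only in rows, so rows that do not move let the fingers close. It gives the time, the measured TCP pose, the force, the opening and the grip force at its end, in the units of the state.
- sensors.get_obs(): the state, without advancing time (a new reading comes with each control period).
- imaging.get_image(name): name is "scene" or "top" or "wrist"; returns the picture (480x640x3 uint8, blue, green, red); there is no depth.
- imaging.camera_params(name): a dict with "fx", "fy", "cx", "cy" (pixels), "R" (3x3) and "t" (3): a world point X has camera coordinates R X + t. Camera axes: x right, y down, z forward; pixel columns grow to the right and rows downward; lengths in m; the calibration is good to about 2 mm. A picture is of the moment at which its call begins: read the wrist's pose just before it. camera_params takes no time and is no camera call; for the wrist camera it gives the pose at the moment of the call.
- job.close_job(): hands the job in; it is judged then, once.
Trained networks look in the newest picture that a camera, given by its name, has taken for a name from the list of things; names that differ only in an ending like _2 or _b are one class to them, and where a whole thing is asked for, a point or a joint stands for the part that bears it (a point fixed in the world has none). Each returns a list of dicts, best first, with "confidence" (0 to 1); they miss things now and then, are a little off and sometimes report something else, mostly with a low value. They report only what shows in the picture. A call takes as long as a camera call.
- imaging.boxes_of(camera, target): "centre" ([row, column] in pixels, amid what is visible of it).
- imaging.place_of(camera, target): "centre" ([row, column] in pixels: a listed point, or the origin of a listed thing).
The state is a dict: "time": time; "joint_pos": joint angles; "qd": joint speeds; "effort": joint torques, N m; "ee_pos": TCP position; "tool_rot": TCP orientation; "wrist_force": force on the tool from outside, world axes, zero at the start; "wrist_torque": the same for the moment, N m; "width": opening from 0.0 (shut) to 1.0 (fully open); "grip_force": force on a finger pad.
Only numpy, scipy, OpenCV 4.12 (cv2) and the standard library are available. Lean on these libraries where they do the work, as an engineer would, in place of code of your own. Each camera call takes 0.05 s, during which the arm holds its last target. There are 200 camera calls.

## Working session

There is one attempt and no reset: what is moved stays moved. The work goes in short steps, Python scripts to look and compute and a shell command to move; the robot and the scene stay as the last step left them, time stands still between calls to the robot, and variables do not carry over. Pictures are saved under pics/ and viewed, at most 10 in all, crops included, and the job is handed in when it is done.

```bash
mkdir -p pics; ls; cat > h.py <<'E'
import numpy as np, cv2, sys
sys.path.insert(0,'.')
from cell import sensors, imaging, job
def ray(cam,rc,P=None):
    p=P or imaging.camera_params(cam); R=np.array(p['R']);t=np.array(p['t'])
    d=R.T@np.array([(rc[1]-p['cx'])/p['fx'],(rc[0]-p['cy'])/p['fy'],1.]); return -R.T@t,d
def onz(cam,rc,z,P=None):
    o,d=ray(cam,rc,P); return o+d*(z-o[2])/d[2]
def tri(rays):
    A=np.zeros((3,3));b=np.zeros(3)
    for o,d in rays:
        d=d/np.linalg.norm(d);M=np.eye(3)-np.outer(d,d);A+=M;b+=M@o
    return np.linalg.solve(A,b)
def proj(cam,X,P=None):
    p=P or imaging.camera_params(cam); c=np.array(p['R'])@np.array(X)+np.array(p['t'])
    return np.array([p['cy']+p['fy']*c[1]/c[2],p['cx']+p['fx']*c[0]/c[2]])
E
python3 - <<'E'
from h import *
np.set_printoptions(precision=4,suppress=True)
for c in ['top','scene']:
    cv2.imwrite(f'pics/{c}0.png',imaging.get_image(c))
Z=dict(lamp_lens=.09,scope_lens=.09,drawer_slot=.068,drawer_knob=.1,filter_stand=0,filter=.006,stone_pad=0,crystal=.006,crystal_mid=.032,gem_bench=0)
for n,z in Z.items():
    for c in ['top','scene']:
        r=imaging.place_of(c,n)[:2]
        for q in r: print(n,c,np.round(q['centre'],1),round(q['confidence'],2),onz(c,q['centre'],z))
print(sensors.get_obs())
E
```

```text
pics
lamp_lens top [225.  332.4] 0.77 [ 0.5842 -0.0072  0.09  ]
lamp_lens scene [265.  307.1] 0.78 [ 0.5855 -0.0159  0.09  ]
scope_lens top [232.2 367.1] 0.69 [ 0.5659 -0.0954  0.09  ]
scope_lens top [229.4 347.6] 0.62 [ 0.5729 -0.0459  0.09  ]
scope_lens scene [283.7 269.9] 0.78 [ 0.5663 -0.1016  0.09  ]
drawer_slot top [248.4 308.5] 0.83 [0.5269 0.0539 0.068 ]
drawer_slot top [303.8 206.6] 0.6 [0.3845 0.31   0.068 ]
drawer_slot scene [237.5 310.1] 0.9 [0.5291 0.0437 0.068 ]
drawer_knob top [268.1 303.8] 0.54 [0.4726 0.0641 0.1   ]
drawer_knob scene [209.4 296.7] 0.75 [0.4688 0.0582 0.1   ]
filter_stand top [282.  402.1] 0.68 [ 0.4465 -0.1965  0.    ]
filter_stand scene [286.7 207.9] 0.66 [ 0.4387 -0.1866  0.    ]
filter top [229.9 349.9] 0.53 [ 0.5873 -0.0565  0.006 ]
filter top [283.8 402.6] 0.4 [ 0.4412 -0.1967  0.006 ]
filter scene [288.3 205.3] 0.42 [ 0.4412 -0.1941  0.006 ]
filter scene [229.2 256.6] 0.42 [ 0.3955 -0.0103  0.006 ]
stone_pad top [298.6 213.4] 0.95 [0.4    0.3095 0.    ]
stone_pad scene [162.1 351. ] 0.83 [0.3954 0.3131 0.    ]
crystal top [305.  210.8] 0.57 [0.
[... 277 characters left out ...]
 349.7] 0.63 [0.3832 0.3172 0.032 ]
gem_bench top [234.5 349.7] 0.91 [ 0.5756 -0.0563  0.    ]
gem_bench scene [290.4 293.1] 0.73 [ 0.5756 -0.0507  0.    ]
gem_bench scene [231.1 256.6] 0.31 [ 0.3964 -0.0118  0.    ]
{'time': 1.1, 'joint_pos': array([ 0.9137,  0.3806,  1.2974,  0.    ,  1.4636, -0.2153]), 'qd': array([-0.0016, -0.0002,  0.0019,  0.001 ,  0.0007,  0.0004]), 'effort': array([  0.0006, -43.781 , -22.4733,   0.0714,   0.0314,  -0.    ]), 'ee_pos': array([0.2352, 0.4972, 0.2608]), 'tool_rot': array([-0.    ,  0.2191,  0.9757,  0.    ]), 'wrist_force': array([-0.4643,  0.0801, -0.116 ]), 'wrist_torque': array([0.0419, 0.0309, 0.0256]), 'grip_force': 0.0, 'width': 1.00164580786455}
```

```bash
python3 - <<'E'
import cv2
a=cv2.imread('pics/top0.png');b=cv2.imread('pics/scene0.png')
print(a.shape)
cv2.imwrite('pics/t1.png',cv2.resize(a[180:380,170:450],None,fx=2.85,fy=2.85,interpolation=2))
cv2.imwrite('pics/s1.png',cv2.resize(b[90:370,130:420],None,fx=2.1,fy=2.1,interpolation=2))
E
```

```text
(480, 640, 3)
```

View pics/t1.png

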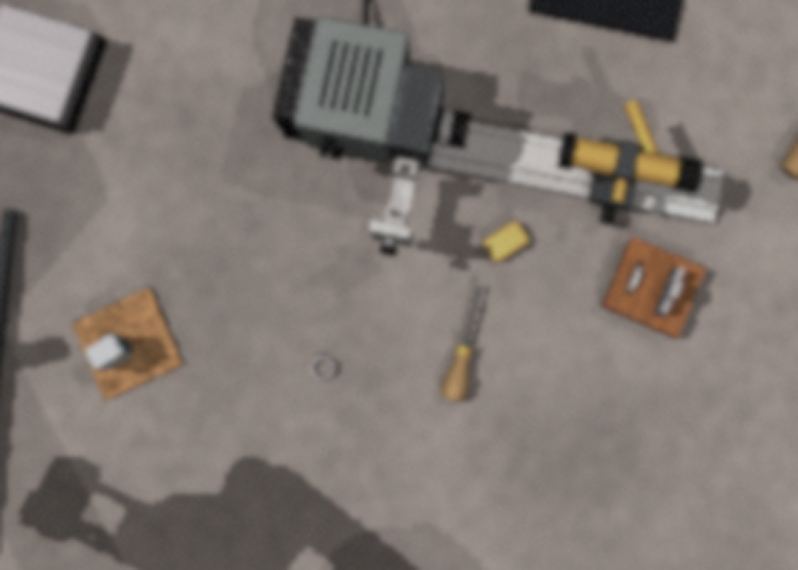

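View pics/s1.png

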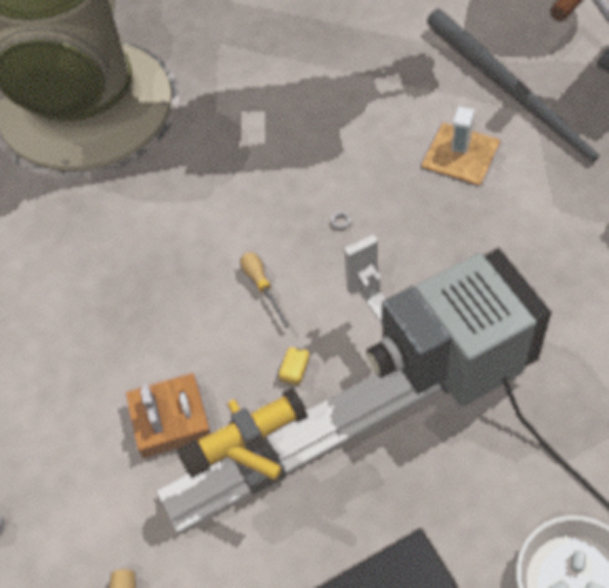

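The top view shows the stand at crop (655,288) with the filter in its right-hand slot. The drawer is out at (395,205) and the crystal stands on its pad at (107,352). The bench yaw is about -0.2. I'm going over to the stand.

```bash
R='{"travel":[-2.4,-2.67,0],"turn":0,"jaw":100}'; python3 -m handwheel '[{"travel":[-2.4,-2.67,0],"turn":0,"jaw":50},{"travel":[-2.4,-2.67,0],"turn":0,"jaw":50},{"travel":[-2.4,-2.67,0],"turn":0,"jaw":50},{"travel":[-2.4,-2.67,0],"turn":0,"jaw":50},{"travel":[-2.4,-2.67,0],"turn":0,"jaw":50},{"travel":[-2.4,-2.67,0],"turn":0,"jaw":50},{"travel":[-2.4,-2.67,0],"turn":0,"jaw":50},{"travel":[-2.4,-2.67,0],"turn":0,"jaw":50}]'
python3 -m handwheel '[{"travel":[-2.4,-2.67,0],"turn":0,"jaw":50},{"travel":[-2.4,-2.67,0],"turn":0,"jaw":50},{"travel":[-2.4,-2.67,0],"turn":0,"jaw":50},{"travel":[-2.4,-2.67,0],"turn":0,"jaw":50},{"travel":[-2.4,-2.67,0],"turn":0,"jaw":50},{"travel":[-2.4,-2.67,0],"turn":0,"jaw":50},{"travel":[-2.4,-2.67,0],"turn":0,"jaw":50},{"travel":[0,0,0],"turn":0,"jaw":50}]'
python3 - <<'E'
from h import *
np.set_printoptions(precision=4,suppress=True)
p=imaging.camera_params('wrist'); print('cam at',-np.array(p['R']).T@p['t'], 'fwd',np.array(p['R'])[2],p['fx']); o=sensors.get_obs(); print(o['ee_pos'],o['tool_rot'],o['joint_pos'])
E
```

```text
time: 1.77
ee_pos: [0.3174, 0.2204, 0.2609]
tool_rot: [0.0, 0.219, 0.976, 0.0]
wrist_force: [1.6, 0.1, -0.0]
width: 0.503
grip_force: 0.0
time: 2.43
ee_pos: [0.391, -0.0235, 0.2608]
tool_rot: [0.001, 0.222, 0.975, -0.001]
wrist_force: [-0.2, -0.2, -0.2]
width: 0.503
grip_force: 0.0
cam at [0.3328 0.0053 0.3843] fwd [ 0.2308 -0.1126 -0.9665] 338.08803996708855
[ 0.391  -0.0235  0.2608] [ 0.0007  0.2217  0.9751 -0.0007] [-0.3641  0.0984  1.6882 -0.0011  1.3535 -1.4876]
```

```bash
python3 -m handwheel '[{"travel":[-2.4,-2.6,0],"turn":0,"jaw":50},{"travel":[-2.4,-2.6,0],"turn":0,"jaw":50},{"travel":[-2.4,-2.6,0],"turn":0,"jaw":50},{"travel":[-2.4,-2.6,0],"turn":-0.055,"jaw":50},{"travel":[-2.2,-2.5,0],"turn":-0.055,"jaw":50},{"travel":[0,0,0],"turn":0,"jaw":50},{"travel":[0,0,0],"turn":0,"jaw":50}]'
python3 - <<'E'
from h import *
np.set_printoptions(precision=4,suppress=True)
o=sensors.get_obs(); print(o['ee_pos'],o['tool_rot'])
P=imaging.camera_params('wrist'); im=imaging.get_image('wrist'); cv2.imwrite('pics/w1.png',im)
for n,z in dict(filter_stand=0,filter=.006).items():
    for q in imaging.place_of('wrist',n)[:2]: print(n,np.round(q['centre']),round(q['confidence'],2),onz('wrist',q['centre'],z,P))
import json; json.dump({k:np.array(v).tolist() for k,v in P.items()},open('w1.json','w'))
E
```

```text
time: 3.02
ee_pos: [0.4427, -0.186, 0.2603]
tool_rot: [-0.0, 0.166, 0.986, 0.0]
wrist_force: [-0.3, 1.4, -0.2]
width: 0.501
grip_force: 0.0
[ 0.4427 -0.186   0.2603] [-0.0004  0.1662  0.9861  0.0003]
filter_stand [217. 305.] 0.76 [ 0.4425 -0.1972  0.    ]
filter [218. 306.] 0.66 [ 0.4427 -0.1965  0.006 ]
```

View pics/w1.png

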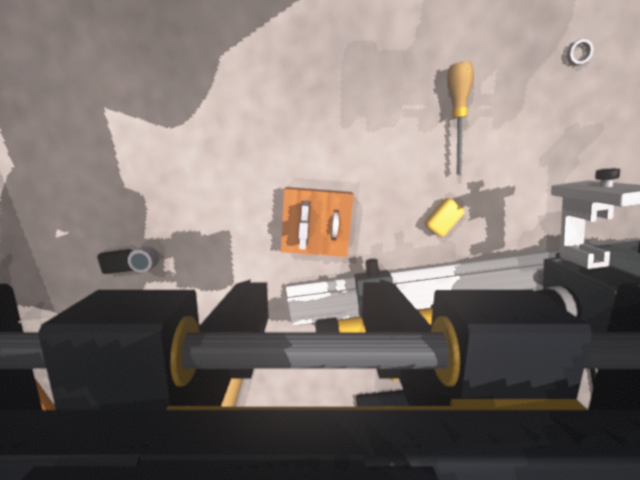

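The wrist view shows the stand at (315,222) with the square filter's tab at about (304,222). I'll get the yaw from the stand's corners at (284,187), (354,192), (349,257) and (278,251).

```bash
python3 - <<'E'
from h import *
import json
np.set_printoptions(precision=4,suppress=True)
P=json.load(open('w1.json'))
im=cv2.imread('pics/w1.png')
hsv=cv2.cvtColor(im,cv2.COLOR_BGR2HSV); m=((hsv[...,0]<16)&(hsv[...,1]>130)&(hsv[...,2]>100)).astype(np.uint8); m[280:]=0;m[:170]=0;m[:,:260]=0;m[:,370:]=0
c=max(cv2.findContours(m,0,1)[0],key=cv2.contourArea); b=cv2.boxPoints(cv2.minAreaRect(c)); print(b)
W=np.array([onz('',(y,x),.024,P) for x,y in b])[:,:2]
e=np.diff(np.vstack([W,W[:1]]),axis=0); print(W,np.linalg.norm(e,axis=1),np.degrees(np.arctan2(e[:,1],e[:,0])))
cx=W.mean(0); print('centre',cx)
cv2.imwrite('pics/w1c.png',cv2.resize(im[170:275,260:370],None,fx=5,fy=5,interpolation=2))
o=sensors.get_obs();w,x,y,z=o['tool_rot'];print('tool y angle',np.degrees(np.arctan2(y*y-x*x,2*x*y)))
E
```

```text
[[279.9264 250.9946]
 [284.5922 188.0068]
 [352.5157 193.0382]
 [347.85   256.0259]]
[[ 0.4654 -0.234 ]
 [ 0.4024 -0.2051]
 [ 0.4309 -0.139 ]
 [ 0.4955 -0.1648]] [0.0693 0.0719 0.0696 0.0755] [ 155.2948   66.6613  -21.7775 -113.5429]
centre [ 0.4486 -0.1857]
tool y angle 71.02214487767176
```

View pics/w1c.png

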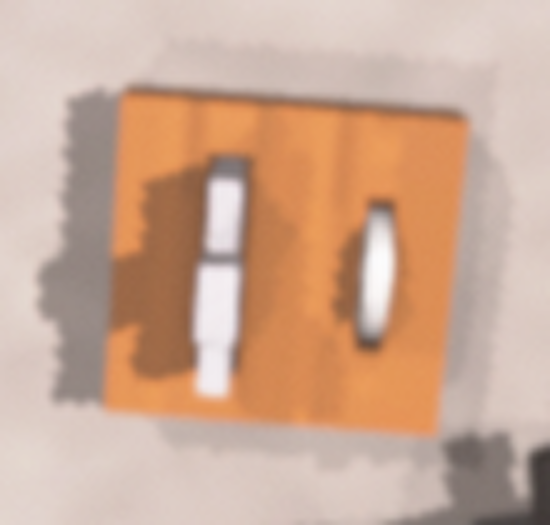

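```bash
python3 -m handwheel '[{"travel":[-0.4,-1.05,3],"turn":0.073,"jaw":40},{"travel":[0,0,4],"turn":0,"jaw":40},{"travel":[0,0,4],"turn":0,"jaw":40},{"travel":[0,0,2],"turn":0,"jaw":40},{"travel":[0,0,0],"turn":0,"jaw":40}]'
python3 - <<'E'
from h import *
np.set_printoptions(precision=4,suppress=True)
P=imaging.camera_params('wrist'); im=imaging.get_image('wrist'); cv2.imwrite('pics/w2.png',im)
o=sensors.get_obs();w,x,y,z=o['tool_rot'];print(o['ee_pos'],'tool y angle',np.degrees(np.arctan2(y*y-x*x,2*x*y)))
for n,z in dict(filter_stand=0,filter=.006).items():
    for q in imaging.place_of('wrist',n)[:2]: print(n,np.round(q['centre']),round(q['confidence'],2),onz('wrist',q['centre'],z,P))
E
```

```text
time: 3.58
ee_pos: [0.4413, -0.1943, 0.1276]
tool_rot: [-0.003, 0.201, 0.98, 0.002]
wrist_force: [-0.1, 1.1, -0.5]
width: 0.401
grip_force: 0.0
[ 0.4424 -0.1952  0.13  ] tool y angle 66.86409194439415
filter_stand [248. 310.] 0.62 [ 0.4433 -0.1981  0.    ]
filter [251. 314.] 0.61 [ 0.4448 -0.1959  0.006 ]
```

View pics/w2.png

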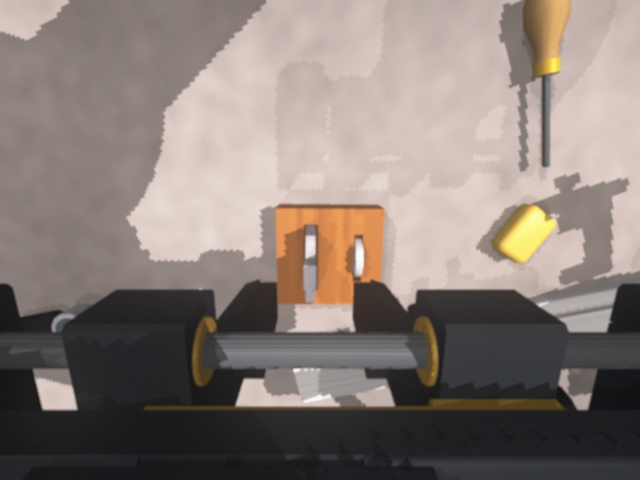

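The stand is now square to the image, with the filter at column 311 between the fingers. I'll go down and grip the tab.

```bash
python3 -m handwheel '[{"travel":[-0.17,-0.15,2.5],"turn":0,"jaw":40},{"travel":[0,0,2.5],"turn":0,"jaw":40},{"travel":[0,0,1.8],"turn":0,"jaw":40},{"travel":[0,0,0],"turn":0,"jaw":40},{"travel":[0,0,0],"turn":0,"jaw":20},{"travel":[0,0,0],"turn":0,"jaw":0},{"travel":[0,0,0],"turn":0,"jaw":0},{"travel":[0,0,0],"turn":0,"jaw":0}]' 20
python3 - <<'E'
from h import *
o=sensors.get_obs();print(o['ee_pos'],o['width']*88,o['grip_force'],o['wrist_force'])
cv2.imwrite('pics/w3.png',imaging.get_image('wrist'))
E
```

```text
time: 4.4
ee_pos: [0.4444, -0.1989, 0.0641]
tool_rot: [0.001, 0.201, 0.98, -0.001]
wrist_force: [0.1, -0.4, -0.0]
width: 0.123
grip_force: 0.0
[ 0.44444485 -0.19890455  0.06406568] 10.824717426067599 0.0 [ 0.0561828  -0.37311137 -0.03205519]
```

```bash
python3 -m handwheel '[{"travel":[0,0,0.2],"turn":0,"jaw":0},{"travel":[0,0,0],"turn":0,"jaw":0},{"travel":[0,0,0],"turn":0,"jaw":0},{"travel":[0,0,0],"turn":0,"jaw":0}]' 20
python3 -m handwheel '[{"travel":[0,0,-2],"turn":0,"jaw":0},{"travel":[0,0,-3],"turn":0,"jaw":0},{"travel":[0,0,-4],"turn":0,"jaw":0},{"travel":[0,0,-4],"turn":0,"jaw":0},{"travel":[0,0,-3],"turn":0,"jaw":0},{"travel":[0,0,0],"turn":0,"jaw":0}]' 20
python3 - <<'E'
from h import *
np.set_printoptions(precision=4,suppress=True)
o=sensors.get_obs();print(o['ee_pos'],o['width']*88,o['grip_force'],o['wrist_force'])
for c in ['wrist','scene','top']:
    P=imaging.camera_params(c);cv2.imwrite(f'pics/{c}4.png',imaging.get_image(c))
    for q in imaging.place_of(c,'filter')[:2]: print(c,np.round(q['centre']),round(q['confidence'],2),onz(c,q['centre'],o['ee_pos'][2]-.056,P))
a=cv2.imread('pics/wrist4.png')[180:420,200:440]; b=cv2.imread('pics/scene4.png')[180:340,150:310]
cv2.imwrite('pics/c4.png',np.hstack([cv2.resize(a,(400,400)),cv2.resize(b,(400,400))]))
E
```

```text
time: 4.78
ee_pos: [0.4447, -0.1992, 0.063]
tool_rot: [0.002, 0.201, 0.98, -0.001]
wrist_force: [-3.1, 1.6, 19.9]
width: 0.084
grip_force: 20.0
time: 5.28
ee_pos: [0.4454, -0.1996, 0.2269]
tool_rot: [0.005, 0.201, 0.98, -0.003]
wrist_force: [-0.9, -0.1, -0.1]
width: 0.086
grip_force: 20.0
[ 0.4454 -0.1996  0.2269] 7.559938557469474 19.99997123144567 [-0.9207 -0.1241 -0.1432]
wrist [273. 318.] 0.76 [ 0.4461 -0.1971  0.1709]
scene [252. 186.] 0.47 [ 0.439  -0.1977  0.1709]
top [249. 310.] 0.59 [0.511  0.0467 0.1709]
top [225. 332.] 0.45 [ 0.5674 -0.0059  0.1709]
```

View pics/c4.png

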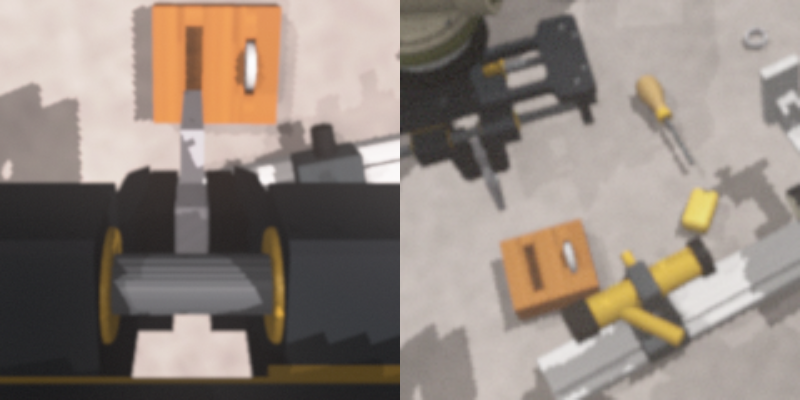

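The filter is out and hangs straight in the fingers. Next is the drawer, stopping short of it for a look.

```bash
python3 -m handwheel '[{"travel":[1,3,0],"turn":0,"jaw":0},{"travel":[1,3.2,0],"turn":0,"jaw":0},{"travel":[1,3.2,0],"turn":0,"jaw":0},{"travel":[1,3.2,0],"turn":0,"jaw":0},{"travel":[1,3.2,0],"turn":0,"jaw":0},{"travel":[1,3.2,0],"turn":0,"jaw":0},{"travel":[1,3.2,0],"turn":0,"jaw":0},{"travel":[0.9,2.7,0],"turn":0,"jaw":0}]'
python3 -m handwheel '[{"travel":[0,0,0],"turn":-0.1,"jaw":0},{"travel":[0,0,0],"turn":-0.1,"jaw":0},{"travel":[0,0,0],"turn":0,"jaw":0},{"travel":[0,0,0],"turn":0,"jaw":0},{"travel":[0,0,0],"turn":0,"jaw":0}]'
cat >> h.py <<'E'
def tool():
    o=sensors.get_obs();w,x,y,z=o['tool_rot'];a=np.arctan2(y*y-x*x,2*x*y)
    return o['ee_pos'],a,np.array([-np.sin(a),np.cos(a)]),np.array([np.cos(a),np.sin(a)])  # pos, angle of tool y, xdir, ydir
E
python3 - <<'E'
from h import *
np.set_printoptions(precision=4,suppress=True)
p,a,X,Y=tool(); print(p,np.degrees(a),X,Y)
P=imaging.camera_params('wrist'); im=imaging.get_image('wrist'); cv2.imwrite('pics/w5.png',im)
Z=dict(lamp_lens=.09,scope_lens=.09,drawer_slot=.068,drawer_knob=.1,gem_bench=0,filter=p[2]-.057)
for n,z in Z.items():
    for q in imaging.place_of('wrist',n)[:2]:
        G=onz('wrist',q['centre'],z,P);print(n,np.round(q['centre'],1),round(q['confidence'],2),G,'tool',(G-p)[:2]@X,(G-p)[:2]@Y)
for c in ['top','scene']:
    imaging.get_image(c)
    for n in ['drawer_slot','drawer_knob']:
        for q in imaging.place_of(c,n)[:1]: print(c,n,q['confidence'],onz(c,q['centre'],Z[n]))
print(imaging.boxes_of('wrist','filter')[:1])
E
```

```text
time: 6.25
ee_pos: [0.469, 0.0635, 0.2197]
tool_rot: [-0.001, 0.201, 0.98, -0.0]
wrist_force: [1.0, 0.4, -0.2]
width: 0.085
grip_force: 20.0
time: 6.67
ee_pos: [0.4693, 0.0612, 0.2203]
tool_rot: [-0.001, 0.104, 0.995, 0.0]
wrist_force: [0.0, 0.1, -0.5]
width: 0.089
grip_force: 20.0
[0.4693 0.0612 0.2203] 78.07327091128893 [-0.9784  0.2067] [0.2067 0.9784]
drawer_knob [248.7 313.5] 0.76 [0.4718 0.0601 0.1   ] tool -0.0026128970830663935 -0.0005071658026859914
filter [271.5 315.6] 0.76 [0.4681 0.0624 0.1633] tool 0.0014346273303060622 0.0009562389150283052
scene drawer_slot 0.64 [ 0.7484 -0.1591  0.068 ]
scene drawer_knob 0.9 [0.4716 0.0661 0.1   ]
[{'centre': [290.7, 318.3], 'confidence': 0.97}]
```

View pics/w5.png

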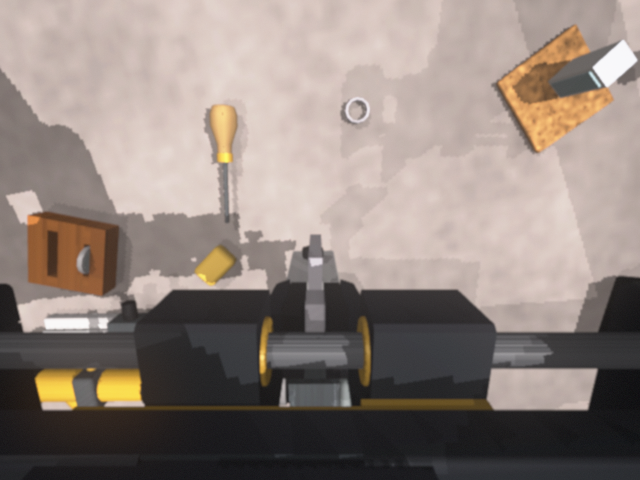

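The gripper hides the drawer here: the camera looks toward -x and only the knob area shows, near (313,250). I'll go further +x, above the chamber, so the slot comes into view.

```bash
python3 -m handwheel '[{"travel":[-3,0,-2],"turn":0,"jaw":0},{"travel":[-3.5,0,-1],"turn":0,"jaw":0},{"travel":[-3.5,0,0],"turn":0,"jaw":0},{"travel":[-3,0,0],"turn":0,"jaw":0},{"travel":[0,0,0],"turn":0,"jaw":0},{"travel":[0,0,0],"turn":0,"jaw":0},{"travel":[0,0,0],"turn":0,"jaw":0}]'
python3 - <<'E'
from h import *
np.set_printoptions(precision=4,suppress=True)
p,a,X,Y=tool(); print(p,np.degrees(a),X,Y)
P=imaging.camera_params('wrist'); im=imaging.get_image('wrist'); cv2.imwrite('pics/w6.png',im)
Z=dict(lamp_lens=.09,scope_lens=.09,drawer_slot=.068,drawer_knob=.1,gem_bench=0,filter=p[2]-.057)
for n,z in Z.items():
    for q in imaging.place_of('wrist',n)[:2]:
        G=onz('wrist',q['centre'],z,P);print(n,np.round(q['centre'],1),round(q['confidence'],2),G,'tool',(G-p)[:2]@X,(G-p)[:2]@Y)
for c in ['top','scene']:
    imaging.get_image(c)
    for n in ['drawer_slot','drawer_knob']:
        for q in imaging.place_of(c,n)[:1]: print(c,n,q['confidence'],onz(c,q['centre'],Z[n]))
cv2.imwrite('pics/w6c.png',cv2.resize(im[150:450,120:520],None,fx=2,fy=2,interpolation=2))
E
```

```text
time: 7.95
ee_pos: [0.596, 0.0352, 0.2505]
tool_rot: [-0.001, 0.102, 0.995, 0.0]
wrist_force: [0.2, 0.7, -0.3]
width: 0.087
grip_force: 20.0
[0.596  0.0352 0.2505] 78.27403117744592 [-0.9791  0.2032] [0.2032 0.9791]
lamp_lens [226.8 257.3] 0.89 [ 0.5804 -0.0114  0.09  ] tool 0.005764864501926397 -0.04880346877535615
scope_lens [231.3 160.4] 0.78 [ 0.5673 -0.094   0.09  ] tool 0.0018199928565970724 -0.1323241217808038
drawer_slot [147.4 312. ] 0.56 [0.5254 0.0478 0.068 ] tool 0.07167427480459311 -0.001974056194034484
drawer_knob [ 65.4 313.4] 0.87 [0.4697 0.0608 0.1   ] tool 0.12889373010267627 -0.0005428873975232817
gem_bench [213.9 235.4] 0.63 [ 0.5762 -0.0509  0.    ] tool 0.0018935098821364483 -0.08830195591563361
filter [271.8 317.7] 0.62 [0.5952 0.0375 0.1935] tool 0.0012234768919821284 0.002160500313529144
top drawer_knob 0.36 [0.3777 0.2955 0.1   ]
scene drawer_slot 0.46 [0.5302 0.0488 0.068 ]
scene drawer_knob 0.62 [0.4737 0.0697 0.1   ]
```

View pics/w6c.png

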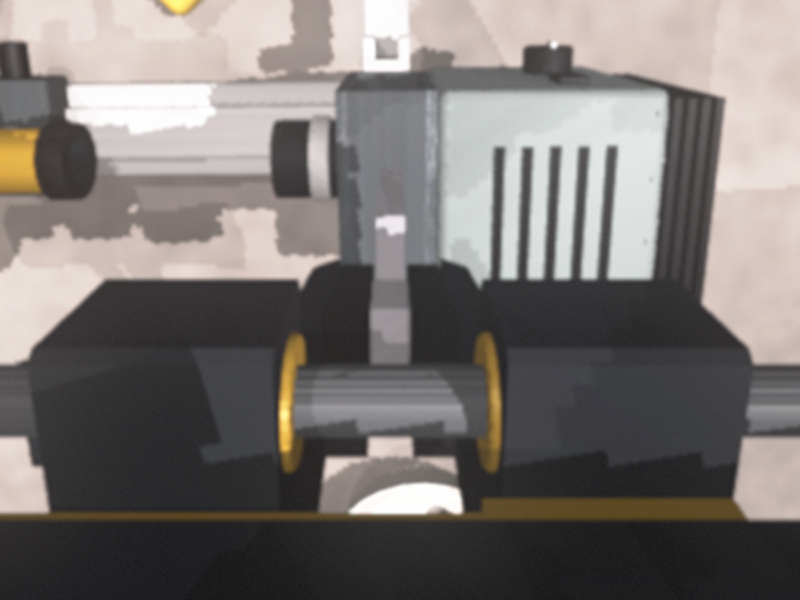

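The rail runs level in the picture (yaw -11.7°). The slot lies just above this crop, at about full-frame row 147, col 312. I'll drop lower for one closer look.

```bash
python3 -m handwheel '[{"travel":[1.0,0,2],"turn":0,"jaw":0},{"travel":[0.5,0,2],"turn":0,"jaw":0},{"travel":[0,0,0],"turn":0,"jaw":0},{"travel":[0,0,0],"turn":0,"jaw":0},{"travel":[0,0,0],"turn":0,"jaw":0}]'
python3 - <<'E'
from h import *
np.set_printoptions(precision=4,suppress=True)
p,a,X,Y=tool(); print(p,np.degrees(a),X,Y)
P=imaging.camera_params('wrist'); im=imaging.get_image('wrist'); cv2.imwrite('pics/w7.png',im)
import json; json.dump({k:np.array(v).tolist() for k,v in P.items()},open('w7.json','w'))
Z=dict(lamp_lens=.09,scope_lens=.09,drawer_slot=.068,drawer_knob=.1,filter=p[2]-.057)
for n,z in Z.items():
    for q in imaging.place_of('wrist',n)[:2]:
        G=onz('wrist',q['centre'],z,P);print(n,np.round(q['centre'],1),round(q['confidence'],2),G,'tool',(G-p)[:2]@X,(G-p)[:2]@Y)
c=cv2.resize(im[60:260,240:390],(600,800),interpolation=2)  # x4
print('crop origin 240,60 x4')
cv2.imwrite('pics/w7c.png',cv2.resize(c,(450,600),interpolation=3))
E
```

```text
time: 9.02
ee_pos: [0.5827, 0.0379, 0.2119]
tool_rot: [0.001, 0.102, 0.995, -0.0]
wrist_force: [0.9, -0.5, -0.6]
width: 0.084
grip_force: 20.0
[0.5827 0.0379 0.2119] 78.26393413559978 [-0.9791  0.2034] [0.2034 0.9791]
lamp_lens [256.6 249.7] 0.72 [ 0.5822 -0.0119  0.09  ] tool -0.009638459098363857 -0.04885239436391114
scope_lens [260.3 140.6] 0.57 [ 0.5682 -0.0939  0.09  ] tool -0.012578576011508498 -0.13196153842646777
drawer_slot [164.9 312.8] 0.68 [0.5263 0.0485 0.068 ] tool 0.05741228791803002 -0.0010525065501261074
drawer_knob [ 73.4 310.5] 0.93 [0.4698 0.0591 0.1   ] tool 0.11483308682641406 -0.0022219426413145164
drawer_knob [ 23.7 217.3] 0.57 [0.431  0.0088 0.1   ] tool 0.14266402433242265 -0.059325990723110386
filter [272.  318.5] 0.61 [0.5823 0.0406 0.1549] tool 0.0009687286666994131 0.0026057972205149084
crop origin 240,60 x4
```

View pics/w7c.png

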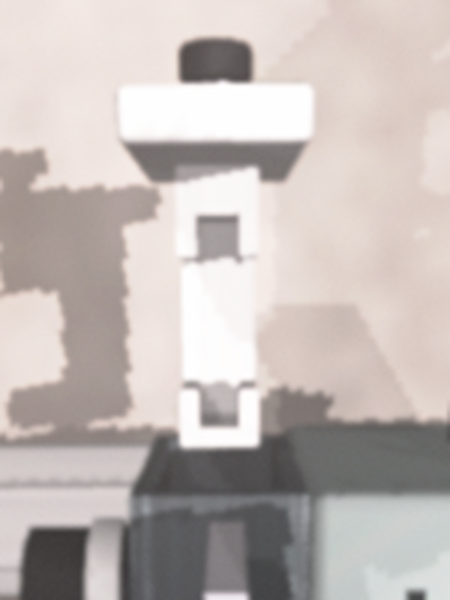

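The crop shows the slot's four guides. Their opening runs from crop (218,215) to (220,425), which is px (312.7,131.7) to (313.3,201.7).

```bash
python3 - <<'E'
from h import *
import json
np.set_printoptions(precision=4,suppress=True)
P=json.load(open('w7.json'));p,a,X,Y=tool()
def t(r,c,z):
    G=onz('',(r,c),z,P);return np.array([(G-p)[:2]@X,(G-p)[:2]@Y])*1e3
for nm,r,c,z in [('slot far',131.7,312.7,.098),('slot near',201.7,313.3,.098),('outerL',195,300,.098),('outerR',195,326.6,.098),('U near outer',209,313,.098),
 ('plate L',95,279.5,.136),('plate R',95,344.5,.136)]: print(nm,t(r,c,z))
# filter column profile: find filter edges in w7 rows 258..300
g=cv2.cvtColor(cv2.imread('pics/w7.png'),6)
for r in (240,250,262,275,290,300): print(r,g[r,298:340:2])
print(g[225:330:3,316])
print('pred filter corners px', [proj('',np.r_[p[:2]+X*x,p[2]-.057+z],P) for x,z in ((.022,0),(.022,.044),(.008,.044),(.008,.06))])
E
```

```text
slot far [79.3092 -0.9071]
slot near [32.5801 -0.5649]
outerL [37.2677 -9.8557]
outerR [37.266   8.7371]
U near outer [27.4191 -0.7832]
plate L [ 95.9404 -18.7558]
plate R [95.9308 16.7208]
240 [ 93  92  90  90  91  95 122 129 123 120 119 113  91  82  84  83  82  83
  83  87 116]
250 [ 90  89  88  88  89 103 126 129 128 128 127 116  90  70  72  71  70  72
  76 105 120]
262 [ 89  86  86  86  86 166 237 238 238 234 232 229 151  70  68  68  68  68
  84 124 128]
275 [ 86  85  85  84  84 132 154 153 153 150 153 153 110  65  66  67  67  66
  71  94 130]
290 [ 43  44  44  45  78 114 124 125 126 126 126 124 103  60  44  44  45  47
  46  45  45]
300 [ 44  44  42  58 105 116 117 117 118 118 116 114 112  81  46  43  43  44
  44  43  47]
[106 113  84 110 117 120 121 128 129 128 127 218 238 181 151 153 153 153
 152 152 151 148 117 116 116 118 124 155 153 156 156 152 136 125 122]
pred filter corners px [array([234.5791, 313.8687]), array([258.1799, 313.5478]), array([288.9837, 313.5818]), array([304.739 , 313.4208])]
```

```bash
python3 -m handwheel '[{"travel":[2,-0.16,0],"turn":0,"jaw":0},{"travel":[2,0,0],"turn":0,"jaw":0},{"travel":[1.62,0,1.5],"turn":0,"jaw":0},{"travel":[0,0,2],"turn":0,"jaw":0},{"travel":[0,0,1],"turn":0,"jaw":0},{"travel":[0,0,0],"turn":0,"jaw":0},{"travel":[0,0,0],"turn":0,"jaw":0},{"travel":[0,0,0],"turn":0,"jaw":0}]'
python3 - <<'E'
from h import *
import json
np.set_printoptions(precision=4,suppress=True)
p,a,X,Y=tool(); print(p,np.degrees(a))
T=np.array([.5827,.0379])+np.array([-.9791,.2034])*.0562+np.array([.2034,.9791])*-.0016
d=T-p[:2]; print('still to go cm',d@X*100,d@Y*100)
for c in ['wrist','scene','top']:
    P=imaging.camera_params(c); im=imaging.get_image(c); cv2.imwrite(f'pics/{c}8.png',im)
    for n,z in dict(drawer_slot=.068,drawer_knob=.1,filter=p[2]-.057).items():
        for q in imaging.place_of(c,n)[:1]:
            G=onz(c,q['centre'],z,P);print(c,n,round(q['confidence'],2),'tool',(G-p)[:2]@X,(G-p)[:2]@Y)
E
```

```text
time: 9.98
ee_pos: [0.5272, 0.0478, 0.1666]
tool_rot: [0.001, 0.102, 0.995, -0.0]
wrist_force: [0.4, -0.1, 0.1]
width: 0.087
grip_force: 20.0
[0.5272 0.0478 0.1666] 78.26225470514483
still to go cm -0.013530924226865582 0.002029396533165494
wrist drawer_slot 0.74 tool 0.002381081965922385 0.0006493495550699931
wrist drawer_knob 0.61 tool 0.05775044794484938 -0.0008412530578051185
wrist filter 0.75 tool 0.0024827891484031574 0.0012628491960186778
scene drawer_slot 0.63 tool -0.004544694691904625 0.0026212788030326823
scene drawer_knob 0.72 tool 0.01343118820545459 -0.002305822169452505
scene filter 0.45 tool 0.0026673571088673587 -0.0006846578050374544
top filter 0.49 tool 0.02450887556837126 -0.4129610747507349
```

```bash
python3 -m handwheel '[{"travel":[0,0,0.6],"turn":0,"jaw":0},{"travel":[0,0,0.5],"turn":0,"jaw":0},{"travel":[0,0,0.4],"turn":0,"jaw":0},{"travel":[0,0,0.3],"turn":0,"jaw":0},{"travel":[0,0,0.2],"turn":0,"jaw":0},{"travel":[0,0,0],"turn":0,"jaw":0},{"travel":[0,0,0],"turn":0,"jaw":0}]'
```

```text
time: 11.17
ee_pos: [0.5267, 0.0479, 0.1457]
tool_rot: [-0.0, 0.102, 0.995, -0.0]
wrist_force: [0.4, -0.7, -0.7]
width: 0.089
grip_force: 20.0
```

It entered the slot with no contact force, so I'll continue down.

```bash
python3 -m handwheel '[{"travel":[0,0,0.5],"turn":0,"jaw":0},{"travel":[0,0,0.5],"turn":0,"jaw":0},{"travel":[0,0,0.5],"turn":0,"jaw":0},{"travel":[0,0,0.3],"turn":0,"jaw":0},{"travel":[0,0,0.2],"turn":0,"jaw":0},{"travel":[0,0,0],"turn":0,"jaw":0},{"travel":[0,0,0],"turn":0,"jaw":0}]'
```

```text
time: 11.75
ee_pos: [0.5267, 0.0479, 0.1258]
tool_rot: [0.0, 0.102, 0.995, -0.0]
wrist_force: [0.1, -1.0, 0.4]
width: 0.086
grip_force: 20.0
```

```bash
python3 -m handwheel '[{"travel":[0,0,0.1],"turn":0,"jaw":0},{"travel":[0,0,0],"turn":0,"jaw":0},{"travel":[0,0,0.1],"turn":0,"jaw":0},{"travel":[0,0,0],"turn":0,"jaw":0}]'
```

```text
time: 12.08
ee_pos: [0.5274, 0.0478, 0.125]
tool_rot: [0.002, 0.102, 0.995, -0.0]
wrist_force: [0.1, -0.1, 10.0]
width: 0.09
grip_force: 20.0
```

The filter is on the floor: 10 N at the expected height. Release and retreat.

```bash
python3 -m handwheel '[{"travel":[0,0,-0.1],"turn":0,"jaw":0},{"travel":[0,0,0],"turn":0,"jaw":25},{"travel":[0,0,0],"turn":0,"jaw":25},{"travel":[0,0,0],"turn":0,"jaw":25},{"travel":[0,0,0],"turn":0,"jaw":25},{"travel":[0,0,-1],"turn":0,"jaw":25},{"travel":[0,0,-2.5],"turn":0,"jaw":25},{"travel":[0,0,-4],"turn":0,"jaw":25}]'
python3 -m handwheel '[{"travel":[0,0,-2],"turn":0,"jaw":25},{"travel":[0,0,0],"turn":0,"jaw":0},{"travel":[0,0,0],"turn":0,"jaw":0},{"travel":[0,0,0],"turn":0,"jaw":0}]'
python3 - <<'E'
from h import *
np.set_printoptions(precision=4,suppress=True)
p,a,X,Y=tool(); print(p,np.degrees(a))
for c in ['wrist','scene']:
    P=imaging.camera_params(c); im=imaging.get_image(c); cv2.imwrite(f'pics/{c}9.png',im)
    for n,z in dict(drawer_slot=.068,drawer_knob=.1,filter=.068,crystal=.006,crystal_mid=.032,stone_pad=0).items():
        for q in imaging.place_of(c,n)[:1]:
            G=onz(c,q['centre'],z,P);print(c,n,round(q['confidence'],2),G)
E
```

```text
time: 12.75
ee_pos: [0.5252, 0.048, 0.1978]
tool_rot: [-0.004, 0.102, 0.995, 0.0]
wrist_force: [1.6, -0.0, -0.2]
width: 0.253
grip_force: 0.0
time: 13.08
ee_pos: [0.5261, 0.0479, 0.2185]
tool_rot: [-0.001, 0.102, 0.995, 0.0]
wrist_force: [-0.7, -0.6, 0.6]
width: 0.047
grip_force: 0.0
[0.5261 0.0479 0.2185] 78.26503309818705
wrist drawer_slot 0.95 [0.5283 0.0489 0.068 ]
wrist drawer_knob 0.59 [ 0.4473 -0.1227  0.1   ]
wrist filter 0.78 [0.527  0.0505 0.068 ]
wrist crystal 0.68 [0.3865 0.3156 0.006 ]
wrist crystal_mid 0.53 [ 0.5891 -0.1311  0.032 ]
wrist stone_pad 0.68 [0.4727 0.0621 0.    ]
scene drawer_slot 0.79 [0.5372 0.0451 0.068 ]
scene drawer_knob 0.59 [0.4741 0.0615 0.1   ]
scene filter 0.63 [0.5253 0.0469 0.068 ]
scene crystal_mid 0.36 [0.382  0.3118 0.032 ]
scene stone_pad 0.48 [ 0.3871  0.316  -0.    ]
```

```bash
python3 -m handwheel '[{"travel":[3,0,0],"turn":0,"jaw":0},{"travel":[3,0,0],"turn":0,"jaw":0},{"travel":[3,0,0],"turn":0,"jaw":0},{"travel":[0,0,2],"turn":0,"jaw":0},{"travel":[0,0,3.5],"turn":0,"jaw":0},{"travel":[0,0,3.5],"turn":0,"jaw":0},{"travel":[0,0,1.4],"turn":0,"jaw":0},{"travel":[0,0,0],"turn":0,"jaw":0}]'
python3 -m handwheel '[{"travel":[-1,0,0],"turn":0,"jaw":0},{"travel":[-1,0,0],"turn":0,"jaw":0},{"travel":[-0.5,0,0],"turn":0,"jaw":0},{"travel":[-0.5,0,0],"turn":0,"jaw":0},{"travel":[0,0,0],"turn":0,"jaw":0},{"travel":[0,0,0],"turn":0,"jaw":0}]'
```

```text
time: 14.45
ee_pos: [0.4371, 0.0663, 0.1133]
tool_rot: [-0.003, 0.102, 0.995, 0.0]
wrist_force: [-0.9, -0.1, 0.0]
width: 0.007
grip_force: 0.0
time: 14.95
ee_pos: [0.4684, 0.06, 0.1161]
tool_rot: [0.001, 0.102, 0.995, -0.0]
wrist_force: [0.1, -0.0, -0.2]
width: 0.001
grip_force: 0.0
```

```bash
python3 -m handwheel '[{"travel":[-0.4,0,0],"turn":0,"jaw":0},{"travel":[-0.4,0,0],"turn":0,"jaw":0}]'
python3 - <<'E'
from h import *
np.set_printoptions(precision=4,suppress=True)
p,a,X,Y=tool(); print(p)
for c in ['scene','top']:
    im=imaging.get_image(c)
    for n,z in dict(drawer_slot=.068,drawer_knob=.1,filter=.068).items():
        for q in imaging.place_of(c,n)[:2]: print(c,n,round(q['confidence'],2),onz(c,q['centre'],z))
E
```

```text
time: 15.12
ee_pos: [0.4755, 0.0585, 0.1159]
tool_rot: [-0.0, 0.102, 0.995, 0.0]
wrist_force: [-2.0, 0.4, 0.9]
width: -0.002
grip_force: 0.9
[0.4755 0.0585 0.1159]
scene drawer_slot 0.83 [0.5487 0.0449 0.068 ]
scene drawer_knob 0.87 [0.4863 0.0672 0.1   ]
scene filter 0.5 [0.5369 0.0452 0.068 ]
top drawer_knob 0.55 [ 0.3914 -0.0167  0.1   ]
```

The drawer is sliding at about 2 N. Keep pushing.

```bash
python3 -m handwheel '[{"travel":[-0.7,0,0],"turn":0,"jaw":0},{"travel":[-0.8,0,0],"turn":0,"jaw":0},{"travel":[-0.8,0,0],"turn":0,"jaw":0},{"travel":[-0.8,0,0],"turn":0,"jaw":0},{"travel":[-0.7,0,0],"turn":0,"jaw":0},{"travel":[-0.5,0,0],"turn":0,"jaw":0},{"travel":[-0.3,0,0],"turn":0,"jaw":0},{"travel":[0,0,0],"turn":0,"jaw":0}]'
python3 -m handwheel '[{"travel":[-0.2,0,0],"turn":0,"jaw":0},{"travel":[-0.2,0,0],"turn":0,"jaw":0},{"travel":[-0.2,0,0],"turn":0,"jaw":0},{"travel":[0,0,0],"turn":0,"jaw":0}]'
```

```text
time: 16.18
ee_pos: [0.5217, 0.0489, 0.1157]
tool_rot: [0.001, 0.102, 0.995, 0.0]
wrist_force: [0.7, 1.3, -0.4]
width: 0.008
grip_force: 1.3
time: 16.52
ee_pos: [0.5255, 0.0482, 0.1157]
tool_rot: [-0.002, 0.102, 0.995, 0.0]
wrist_force: [-7.2, 2.2, 4.9]
width: 0.008
grip_force: 4.5
```

Force is rising, probably the stop. A little more to confirm.

```bash
python3 -m handwheel '[{"travel":[-0.15,0,0],"turn":0,"jaw":0},{"travel":[0,0,0],"turn":0,"jaw":0},{"travel":[-0.15,0,0],"turn":0,"jaw":0},{"travel":[0,0,0],"turn":0,"jaw":0},{"travel":[0,0,0],"turn":0,"jaw":0}]'
python3 - <<'E'
from h import *
np.set_printoptions(precision=4,suppress=True)
p,a,X,Y=tool(); print(p)
for c in ['scene','top']:
    im=imaging.get_image(c); cv2.imwrite(f'pics/{c}10.png',im)
    for n,z in dict(drawer_slot=.068,drawer_knob=.1,lamp_lens=.09,scope_lens=.09,crystal=.006).items():
        for q in imaging.place_of(c,n)[:1]: print(c,n,round(q['confidence'],2),onz(c,q['centre'],z))
E
```

```text
time: 16.93
ee_pos: [0.5258, 0.0482, 0.1157]
tool_rot: [-0.005, 0.102, 0.995, 0.0]
wrist_force: [-18.5, 2.3, 13.1]
width: 0.002
grip_force: 10.5
[0.5258 0.0482 0.1157]
scene drawer_knob 0.53 [ 0.5637 -0.0997  0.1   ]
scene lamp_lens 0.88 [ 0.5801 -0.0179  0.09  ]
scene scope_lens 0.92 [ 0.5678 -0.0972  0.09  ]
top drawer_knob 0.42 [0.3815 0.2994 0.1   ]
top lamp_lens 0.71 [ 0.5682 -0.0471  0.09  ]
top scope_lens 0.76 [ 0.5627 -0.0877  0.09  ]
top crystal 0.71 [0.3811 0.3056 0.006 ]
```

The stop is firm: 18 N with no motion. Back off and head for the crystal.

```bash
python3 -m handwheel '[{"travel":[1.5,0,0],"turn":0,"jaw":0},{"travel":[2,0,0],"turn":0,"jaw":0},{"travel":[0,0,-3],"turn":0,"jaw":0},{"travel":[0,0,-4],"turn":0,"jaw":0},{"travel":[0,0,-4],"turn":0,"jaw":30},{"travel":[0,0,-3.5],"turn":0,"jaw":60},{"travel":[1.2,3,0],"turn":0,"jaw":75},{"travel":[1.2,3.3,0],"turn":0,"jaw":75}]'
python3 -m handwheel '[{"travel":[1.2,3.5,0],"turn":0,"jaw":75},{"travel":[1.2,3.5,0],"turn":0,"jaw":75},{"travel":[1.2,3.5,0],"turn":0,"jaw":75},{"travel":[1.2,3.3,0],"turn":0,"jaw":75},{"travel":[1.2,3,0],"turn":0,"jaw":75},{"travel":[0,0,0],"turn":0,"jaw":75},{"travel":[0,0,0],"turn":0,"jaw":75}]'
python3 - <<'E'
from h import *
import json
np.set_printoptions(precision=4,suppress=True)
p,a,X,Y=tool(); print(p,np.degrees(a),sensors.get_obs()['joint_pos'])
P=imaging.camera_params('wrist'); im=imaging.get_image('wrist'); cv2.imwrite('pics/w11.png',im)
json.dump({k:np.array(v).tolist() for k,v in P.items()},open('w11.json','w'))
for n,z in dict(crystal=.006,crystal_mid=.032,stone_pad=0).items():
    for q in imaging.place_of('wrist',n)[:2]:
        print(n,np.round(q['centre']),round(q['confidence'],2),onz('wrist',q['centre'],z,P))
b=imaging.boxes_of('wrist','crystal')[0];print(b)
r,c=map(int,b['centre'])
q=im[max(r-60,0):r+60,max(c-80,0):c+80]; print('origin',max(r-60,0),max(c-80,0),q.shape)
cv2.imwrite('pics/w11c.png',cv2.resize(q,None,fx=5,fy=5,interpolation=2))
E
```

```text
time: 18.2
ee_pos: [0.4855, 0.1206, 0.2631]
tool_rot: [0.003, 0.104, 0.995, 0.0]
wrist_force: [0.9, 1.0, -0.5]
width: 0.286
grip_force: 0.0
time: 18.78
ee_pos: [0.4597, 0.2988, 0.2606]
tool_rot: [0.0, 0.101, 0.995, -0.0]
wrist_force: [0.8, -0.5, -0.6]
width: 0.746
grip_force: 0.0
[0.4597 0.2988 0.2606] 78.42282400912289 [ 0.3605  0.3776  1.3026 -0.0003  1.4612 -1.0082]
crystal [148. 316.] 0.81 [0.3885 0.3148 0.006 ]
crystal_mid [144. 314.] 0.9 [0.3853 0.3133 0.032 ]
stone_pad [146. 316.] 0.72 [0.3866 0.3152 0.    ]
stone_pad [154. 308.] 0.55 [0.3933 0.3051 0.    ]
{'centre': [145.3, 314.2], 'confidence': 0.84}
origin 85 234 (120, 160, 3)
```

View pics/w11c.png

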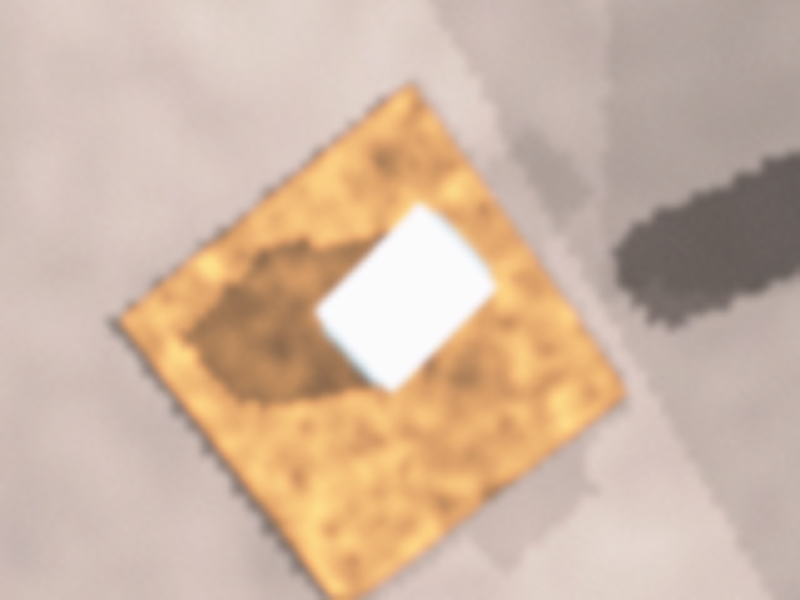

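The picture shows the crystal's white top face with corners at crop (420,205), (495,285), (392,388) and (318,312). The long sides are the frosted faces. I'll fit the rectangle numerically.

```bash
python3 - <<'E'
from h import *
import json
np.set_printoptions(precision=4,suppress=True)
P=json.load(open('w11.json')); im=cv2.imread('pics/w11.png')
m=(im.min(axis=2)>225).astype(np.uint8); m[:110]=0;m[180:]=0;m[:,:280]=0;m[:,350:]=0
c=max(cv2.findContours(m,0,1)[0],key=cv2.contourArea)[:,0].astype(float)
p,a,X,Y=tool()
W=np.array([onz('',(y,x),.058,P)[:2] for x,y in c])
r=cv2.minAreaRect((W*1e4).astype(np.float32)); b=cv2.boxPoints(r)/1e4
e=np.diff(b,axis=0);L=np.linalg.norm(e,axis=1);print('centre',np.array(r[0])/1e4,L,np.degrees(np.arctan2(e[:,1],e[:,0])))
mm=W.mean(0);print(mm)
s=e[np.argmin(L[:2])];ang=np.degrees(np.arctan2(s[1],s[0]));ang=(ang-np.degrees(a)+90)%180-90; print('short dir minus tool y deg',ang,'rows of .12:',np.radians(-ang)/.12)
d=np.array(r[0])/1e4-p[:2];print('tool cm',d@X*100,d@Y*100)
E
```

```text
centre [0.3865 0.3143] [0.0282 0.0197 0.0282] [-56.5669  33.4331 123.4331]
[0.3864 0.3144]
short dir minus tool y deg -44.735031480663764 rows of .12: 6.506446586007473
tool cm 7.603449438518006 0.2166796793375378
```

```bash
python3 -m handwheel '[{"travel":[2.5,0.2,0],"turn":0,"jaw":60},{"travel":[2.5,0,0],"turn":0,"jaw":60},{"travel":[2.6,0,0],"turn":0,"jaw":60},{"travel":[0,0,0],"turn":0.12,"jaw":60},{"travel":[0,0,0],"turn":0.12,"jaw":60},{"travel":[0,0,0],"turn":0.12,"jaw":60},{"travel":[0,0,0],"turn":0.12,"jaw":60},{"travel":[0,0,0],"turn":0.12,"jaw":60}]'
python3 -m handwheel '[{"travel":[0,0,2],"turn":0.12,"jaw":60},{"travel":[0,0,3],"turn":0.06,"jaw":60},{"travel":[0,0,3],"turn":0,"jaw":60},{"travel":[0,0,2],"turn":0,"jaw":60},{"travel":[0,0,0],"turn":0,"jaw":60},{"travel":[0,0,0],"turn":0,"jaw":60},{"travel":[0,0,0],"turn":0,"jaw":60}]'
python3 - <<'E'
from h import *
np.set_printoptions(precision=4,suppress=True)
p,a,X,Y=tool(); print(p,np.degrees(a))
d=np.array([.3865,.3143])-p[:2];print('plan: tool cm',d@X*100,d@Y*100,'down',(p[2]-.048)*100)
P=imaging.camera_params('wrist'); im=imaging.get_image('wrist'); cv2.imwrite('pics/w12.png',im)
for n,z in dict(crystal=.006,crystal_mid=.032).items():
    for q in imaging.place_of('wrist',n)[:1]:
        G=onz('wrist',q['centre'],z,P);print(n,np.round(q['centre']),round(q['confidence'],2),G,(G-p)[:2]@X,(G-p)[:2]@Y)
m=(im.min(axis=2)>225).astype(np.uint8)
for c in cv2.findContours(m,0,1)[0]:
    if cv2.contourArea(c)>150:
        W=np.array([onz('',(y,x),.058,P)[:2] for x,y in c[:,0].astype(float)]);r=cv2.minAreaRect((W*1e4).astype(np.float32));print('white',c[:,0].mean(0),np.array(r[0])/1e4,np.array(r[1])/1e4,r[2])
E
```

```text
time: 19.7
ee_pos: [0.3864, 0.3143, 0.2609]
tool_rot: [0.0, 0.395, 0.919, 0.0]
wrist_force: [0.3, -0.1, -0.4]
width: 0.603
grip_force: 0.0
time: 20.28
ee_pos: [0.3869, 0.315, 0.1622]
tool_rot: [0.001, 0.473, 0.881, 0.001]
wrist_force: [0.8, 0.3, 0.8]
width: 0.595
grip_force: 0.0
[0.3869 0.315  0.1622] 33.53446321143701
plan: tool cm -0.04110060506764956 -0.07011626531157733 down 11.415876317835643
crystal [232. 316.] 0.6 [0.3873 0.318  0.006 ] 0.0022378509019936334 0.002034604813579894
crystal_mid [240. 312.] 0.66 [0.3848 0.3158 0.032 ] 0.0017550631699555768 -0.0012599000172944532
white [312.5   251.629] [0.3865 0.3147] [0.0192 0.027 ] 33.49362564086914
```

The second fit agrees: centre (.3865,.3147) at 33.5°. Going down to grip.

```bash
python3 -m handwheel '[{"travel":[0,-0.05,3],"turn":0,"jaw":60},{"travel":[0,0,3],"turn":0,"jaw":60},{"travel":[0,0,3],"turn":0,"jaw":60},{"travel":[0,0,1.7],"turn":0,"jaw":60},{"travel":[0,0,0.7],"turn":0,"jaw":60},{"travel":[0,0,0],"turn":0,"jaw":60},{"travel":[0,0,0],"turn":0,"jaw":60},{"travel":[0,0,0],"turn":0,"jaw":45}]' 25
python3 -m handwheel '[{"travel":[0,0,0],"turn":0,"jaw":32},{"travel":[0,0,0],"turn":0,"jaw":27},{"travel":[0,0,0],"turn":0,"jaw":24},{"travel":[0,0,0],"turn":0,"jaw":21},{"travel":[0,0,0],"turn":0,"jaw":10},{"travel":[0,0,0],"turn":0,"jaw":10},{"travel":[0,0,0],"turn":0,"jaw":10}]' 25
```

```text
time: 21.1
ee_pos: [0.3863, 0.3152, 0.0482]
tool_rot: [0.001, 0.473, 0.881, 0.001]
wrist_force: [0.4, -0.6, 0.7]
width: 0.544
grip_force: 0.0
time: 21.68
ee_pos: [0.3857, 0.3149, 0.047]
tool_rot: [0.0, 0.473, 0.881, 0.0]
wrist_force: [-0.4, -0.5, 5.6]
width: 0.223
grip_force: 25.0
```

Gripped at 19.6 mm. Lift and carry.

```bash
python3 -m handwheel '[{"travel":[0,0,-1],"turn":0,"jaw":10},{"travel":[0,0,-2],"turn":0,"jaw":10},{"travel":[0,0,-3],"turn":0,"jaw":10},{"travel":[0,0,-3.5],"turn":0,"jaw":10},{"travel":[0,0,-3.5],"turn":0,"jaw":10},{"travel":[0,0,-3.5],"turn":0,"jaw":10},{"travel":[0,0,-2.5],"turn":0,"jaw":10},{"travel":[0,0,-1],"turn":0,"jaw":10}]'
python3 -m handwheel '[{"travel":[-1.5,-0.15,0],"turn":0,"jaw":10},{"travel":[-2.5,-0.3,0],"turn":0,"jaw":10},{"travel":[-3,-0.35,0],"turn":0,"jaw":10},{"travel":[-3,-0.35,0],"turn":0,"jaw":10},{"travel":[-3,-0.35,0],"turn":0,"jaw":10},{"travel":[-3,-0.35,0],"turn":0,"jaw":10},{"travel":[-3,-0.35,0],"turn":0,"jaw":10},{"travel":[-3,-0.35,0],"turn":0,"jaw":10}]'
python3 -m handwheel '[{"travel":[-3,-0.35,0],"turn":0,"jaw":10},{"travel":[-3,-0.35,0],"turn":0,"jaw":10},{"travel":[-3,-0.35,0],"turn":0,"jaw":10},{"travel":[-3,-0.35,0],"turn":0,"jaw":10},{"travel":[-3,-0.35,0],"turn":0,"jaw":10},{"travel":[-2,-0.25,0],"turn":0,"jaw":10},{"travel":[-1,-0.1,0],"turn":0.08,"jaw":10},{"travel":[0,0,0],"turn":0.1,"jaw":10}]'
python3 -m handwheel '[{"travel":[0,0,0],"turn":0.1,"jaw":10},{"travel":[0,0,0],"turn":0.1,"jaw":10},{"travel":[0,0,0],"turn":0.1,"jaw":10},{"travel":[0,0,0],"turn":0.1,"jaw":10},{"travel":[0,0,0],"turn":0.1,"jaw":10},{"travel":[0,0,0],"turn":0.1,"jaw":10},{"travel":[0,0,0],"turn":0,"jaw":10},{"travel":[0,0,0],"turn":0,"jaw":10}]'
python3 - <<'E'
from h import *
np.set_printoptions(precision=4,suppress=True)
p,a,X,Y=tool(); print(p,np.degrees(a))
d=np.array([.575,-.0535])-p[:2];print('plan: tool cm',d@X*100,d@Y*100,'turn',a+np.radians(11.7))
for c in ['wrist','scene','top']:
    P=imaging.camera_params(c); im=imaging.get_image(c); cv2.imwrite(f'pics/{c}13.png',im)
    for n,z in dict(lamp_lens=.09,scope_lens=.09,drawer_knob=.1,gem_bench=0,crystal=p[2]-.041,crystal_mid=p[2]-.015).items():
        for q in imaging.place_of(c,n)[:1]: print(c,n,round(q['confidence'],2),onz(c,q['centre'],z,P))
E
```

```text
time: 22.35
ee_pos: [0.3862, 0.3151, 0.2503]
tool_rot: [0.002, 0.473, 0.881, 0.002]
wrist_force: [0.1, 0.5, -0.4]
width: 0.221
grip_force: 25.0
time: 23.02
ee_pos: [0.4863, 0.116, 0.2465]
tool_rot: [-0.0, 0.473, 0.881, -0.0]
wrist_force: [0.1, 0.4, 0.0]
width: 0.225
grip_force: 25.0
time: 23.68
ee_pos: [0.5687, -0.0464, 0.2458]
tool_rot: [-0.0, 0.553, 0.834, -0.0]
wrist_force: [-0.0, -0.3, -1.0]
width: 0.225
grip_force: 25.0
time: 24.35
ee_pos: [0.568, -0.0442, 0.2464]
tool_rot: [-0.0, 0.771, 0.636, -0.0]
wrist_force: [0.1, -0.3, -0.1]
width: 0.227
grip_force: 25.0
[ 0.568  -0.0442  0.2464] -10.946645119527467
plan: tool cm -0.7829395214423378 0.86679652808648 turn 0.013148523100214027
wrist lamp_lens 0.7 [ 0.5823 -0.0139  0.09  ]
wrist scope_lens 0.4 [ 0.5812 -0.0103  0.09  ]
wrist drawer_knob 0.6 [0.5335 0.048  0.1   ]
wrist gem_bench 0.81 [ 0.575  -0.0542  0.    ]
wrist crystal 0.67 [ 0.5685 -0.0456  0.2054]
wrist crystal_mid 0.59 [ 0.5685 -0.0436  0.2314]
scene lamp_lens 0.83 [ 0.5858 -0.017   0.09  ]
scene scope_lens 0.76 [ 0.5662 -0.1031  0.09  ]
scene gem_bench 0.93 [ 0.5719 -0.0492  0.    ]
scene crystal 0.53 [ 0.5738 -0.0506  0.2054]
scene crystal_mid 0.45 [ 0.5655 -0.0474  0.2314]
top lamp_lens 0.81 [ 0.5797 -0.0051  0.09  ]
top scope_lens 0.65 [ 0.5635 -0.0923  0.09  ]
top crystal_mid 0.4 [ 0.5383 -0.0761  0.2314]
```

```bash
python3 -m handwheel '[{"travel":[-0.4,0.4,0],"turn":0.013,"jaw":10},{"travel":[-0.38,0.43,1],"turn":0,"jaw":10},{"travel":[0,0,2],"turn":0,"jaw":10},{"travel":[0,0,2.5],"turn":0,"jaw":10},{"travel":[0,0,2.5],"turn":0,"jaw":10},{"travel":[0,0,2],"turn":0,"jaw":10},{"travel":[0,0,1.5],"turn":0,"jaw":10},{"travel":[0,0,1],"turn":0,"jaw":10}]'
python3 -m handwheel '[{"travel":[0,0,1],"turn":0,"jaw":10},{"travel":[0,0,0.5],"turn":0,"jaw":10},{"travel":[0,0,0],"turn":0,"jaw":10},{"travel":[0,0,0],"turn":0,"jaw":10},{"travel":[0,0,0],"turn":0,"jaw":10},{"travel":[0,0,0],"turn":0,"jaw":10}]'
python3 - <<'E'
from h import *
np.set_printoptions(precision=4,suppress=True)
p,a,X,Y=tool(); print(p,np.degrees(a))
B=lambda G:np.array([(G[0]-.575)*.979-(G[1]+.0535)*.203,(G[0]-.575)*.203+(G[1]+.0535)*.979])
print('tcp in bench',B(p))
for c in ['wrist','scene','top']:
    P=imaging.camera_params(c); im=imaging.get_image(c); cv2.imwrite(f'pics/{c}14.png',im)
    for n,z in dict(lamp_lens=.09,scope_lens=.09,drawer_knob=.1,crystal=p[2]-.041,crystal_mid=p[2]-.015,filter=.068).items():
        for q in imaging.place_of(c,n)[:1]: print(c,n,round(q['confidence'],2),'bench',B(onz(c,q['centre'],z,P)))
E
```

```text
time: 26.07
ee_pos: [0.5742, -0.0538, 0.1193]
tool_rot: [-0.001, 0.777, 0.63, -0.001]
wrist_force: [0.2, -0.9, -1.3]
width: 0.227
grip_force: 25.0
time: 26.57
ee_pos: [0.575, -0.0536, 0.1075]
tool_rot: [0.001, 0.776, 0.63, 0.0]
wrist_force: [0.1, -0.2, -1.1]
width: 0.226
grip_force: 25.0
[ 0.575  -0.0536  0.1075] -11.857140976198876
tcp in bench [ 0.     -0.0001]
wrist lamp_lens 0.91 bench [-0.0008  0.0432]
wrist scope_lens 0.77 bench [ 0.0003 -0.0408]
wrist drawer_knob 0.85 bench [-0.0605  0.0899]
wrist crystal 0.87 bench [ 0.0006 -0.0008]
wrist crystal_mid 0.74 bench [0.0008 0.0006]
wrist filter 0.45 bench [-0.0005 -0.0585]
scene lamp_lens 0.61 bench [0.0017 0.0415]
scene scope_lens 0.84 bench [ 0.0004 -0.0435]
scene drawer_knob 0.52 bench [-0.0625  0.0954]
top lamp_lens 0.93 bench [-0.0104  0.0478]
top scope_lens 0.4 bench [-0.0834 -0.3327]
top drawer_knob 0.64 bench [-0.0619  0.0897]
top crystal_mid 0.61 bench [ 0.1481 -0.0493]
top filter 0.54 bench [-0.3106  0.4047]
```

The pose looks right. As a last check, I'll confirm numerically that the drawer is shut, from the plate-to-chamber brightness profile in the saved wrist picture.

```bash
python3 - <<'E'
from h import *
np.set_printoptions(precision=1,suppress=True,linewidth=200)
P=imaging.camera_params('wrist'); g=cv2.GaussianBlur(cv2.imread('pics/wrist14.png'),(3,3),0)
ex=np.array([.979,-.203]);ey=np.array([.203,.979]);o=np.array([.575,-.0535])
def px(x,y,z): return proj('',np.r_[o+ex*x+ey*y,z],P)
for y in (.078,.084,.096,.102):
    print('y',y,[(i,*(int(v) for v in g[tuple(np.round(px(i/1e3,y,.137)).astype(int))])) if 0<=px(i/1e3,y,.137)[0]<480 and 0<=px(i/1e3,y,.137)[1]<640 else (i,'out') for i in range(-64,-20,2)])
print('knob row y=.09 z=.1',[(i,int(g[tuple(np.round(px(i/1e3,.09,.108)).astype(int))].mean())) for i in range(-72,-36,1) if 0<=px(i/1e3,.09,.108)[1]<640])
E
```

```text
y 0.078 [(-64, 212, 218, 230), (-62, 214, 220, 233), (-60, 214, 219, 231), (-58, 212, 219, 230), (-56, 210, 217, 228), (-54, 207, 216, 228), (-52, 212, 219, 230), (-50, 215, 221, 233), (-48, 215, 221, 232), (-46, 221, 226, 236), (-44, 253, 253, 254), (-42, 252, 253, 254), (-40, 253, 253, 254), (-38, 252, 252, 253), (-36, 133, 134, 138), (-34, 134, 131, 129), (-32, 132, 130, 128), (-30, 132, 129, 127), (-28, 132, 129, 127), (-26, 132, 128, 126), (-24, 131, 128, 126), (-22, 131, 127, 126)]
y 0.084 [(-64, 205, 212, 226), (-62, 201, 208, 223), (-60, 202, 208, 224), (-58, 204, 210, 225), (-56, 209, 215, 227), (-54, 205, 214, 226), (-52, 202, 209, 224), (-50, 202, 209, 223), (-48, 205, 212, 225), (-46, 199, 204, 217), (-44, 253, 253, 254), (-42, 252, 252, 253), (-40, 252, 252, 254), (-38, 253, 253, 254), (-36, 138, 137, 142), (-34, 136, 133, 131), (-32, 136, 133, 131), (-30, 136, 133, 129), (-28, 135, 132, 129), (-26, 135, 130, 128), (-24, 135, 130, 128), (-22, 135, 130, 127)]
y 0.096 [(-64, 207, 214, 227), (-62, 202, 209, 224), (-60, 197, 204, 221), (-58, 196, 202, 220), (-56, 198, 204, 2
[... 448 characters left out ...]
, 'out'), (-54, 'out'), (-52, 'out'), (-50, 'out'), (-48, 'out'), (-46, 'out'), (-44, 'out'), (-42, 'out'), (-40, 'out'), (-38, 'out'), (-36, 'out'), (-34, 'out'), (-32, 'out'), (-30, 'out'), (-28, 'out'), (-26, 'out'), (-24, 'out'), (-22, 'out')]
knob row y=.09 z=.1 [(-72, 215), (-71, 214), (-70, 213), (-69, 211), (-68, 209), (-67, 210), (-66, 209), (-65, 209), (-64, 211), (-63, 213), (-62, 215), (-61, 214), (-60, 227), (-59, 252), (-58, 253), (-57, 253), (-56, 253), (-55, 252), (-54, 252), (-53, 252), (-52, 253), (-51, 253), (-50, 253), (-49, 242), (-48, 192), (-47, 127), (-46, 133), (-45, 133), (-44, 133), (-43, 133), (-42, 133), (-41, 134), (-40, 133), (-39, 132), (-38, 132), (-37, 131)]
```

The plate's outer face is at about -45 mm and butts against the chamber, so the drawer is shut.

```bash
python3 -c "
from cell import job
print(job.close_job())"
```

```text
the job is handed in; nothing more can be done
None
```

I handed the job in: the filter stands in the shut drawer and the crystal is held square and still midway between the two lenses, about 1 mm off centre by my measurements. No pass/fail result came back.

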